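# Bottle up the bobbins: tip the tray-lid, then push and quarter-turn it home

## Robot

A 6-joint arm with a two-finger parallel gripper is mounted at the origin on a cart in front of the work surface, level with it; the furniture and walls round the work are solid. World frame = base frame: x ahead of the robot, y to its left, z up, the work surface at z = 0. Lengths are in mm, angles in rad, forces in N, time in s.
With the tool pointing down it reaches from about 275 to 750 mm from the base axis. Payload 10.2 kg.
Tool frame: the origin (TCP) lies between the finger pads; the fingertips stand 19 mm ahead of it and the grasp point (between the pads) is the TCP; z points along the fingers, y is the line along which they close (so a half turn about z gives the same grasp; the last joint's range is limited). The gripper opens to 85 mm and grips with 20 to 120 N. Pads are 22 mm wide; open, the fingers measure 114 mm over their backs; the gripper's body (76 mm by 85 mm) begins 54 mm behind the grasp point. The pads swing forward as they close: fully open they stand 13 mm farther back than shut.
Start: joints at [0.942, 0.313, 1.498, -0, 1.331, -0.223], TCP at [207.259, 482.364, 228.994] pointing down, gripper open.
Joint ranges: [-2.94, 2.94], [-0.97, 2.17], [0.19, 2.56], [-1.23, 4.37], [0.02, 3.11], [-2.88, 2.88]. Speed limits (rad/s): [2.39, 2.39, 3.01, 3.14, 3.14, 3.14].

## Interface

Orientations are given as a unit quaternion [w, x, y, z].
In Python, from rig import sense, capture, finish_job gives the robot as it stands. The module is installed in compiled form; this text tells all that it offers.
- The arm moves only by the tool move_arm, never from a script. Its argument "moves" is a list of rows, each an object with "turn": the turn, a rotation vector about the tool's x, y, z in rad, a list of three; "translation": the shift along the tool's x, y, z in mm, a list of three; "hand": the opening, from 0 (shut) to 1 (fully open). In form: [{"turn": [wx, wy, wz], "translation": [x, y, z], "hand": hand}, ...]. A call has 1 to 10 rows; each row shifts and turns the commanded pose from where the row before left it, along the tool's axes as they then stand; what a row does not reach is not made up. A row lasts 1/12 s, in which the tool goes at most 41.7 mm and 7.16 degrees, less where a joint would pass 70% of its speed; a pose out of reach is approached as far as the arm can. A call with a gripper value outside its range is refused whole. The fingers move at their own pace and stop on an object; "grip_force" is the grip in N (left out, the last holds). Time passes only in rows, so rows that do not move let the fingers close. It gives the time, the measured TCP pose, the force, the opening and the grip force at its end, in the units of the state.
- sense(): the state, without advancing time (a new reading comes with each control period).
- capture(name): name is "side" or "top"; returns a dict with "image" (480x640x3 uint8, blue, green, red), "z_map" (480x640 float32, mm along the optical axis (not along the pixel's ray), 0 where there is no reading), "vertical_fov" (degrees; the focal length in pixels is half the picture's height over the tangent of half this angle, whatever the lens; pixels are square), "cx", "cy" (the principal point, pixels), "k1" (the pictures are not rectified: a ray, as slopes to the right and down, at radius r is drawn at 1 + k1 r^2 times it, then the intrinsics apply), "R" (3x3) and "t" (3): a world point X has camera coordinates R X + t. Camera axes: x right, y down, z forward; pixel columns grow to the right and rows downward; lengths in mm; the calibration is good to about 2 mm. A picture is of the moment at which its call begins.
- finish_job(): hands the job in; it is judged then, once.
The state is a dict: "time_s": time; "joints": joint angles; "dq": joint speeds; "tau": joint torques, N m; "eef_pos": TCP position; "ee_rot": TCP orientation; "force": force on the tool from outside, world axes, zero at the start; "wrist_torque": the same for the moment, N m; "grip_width": opening from 0.0 (shut) to 1.0 (fully open); "grip_force": force on a finger pad.
Only numpy, scipy, OpenCV 4.12 (cv2) and the standard library are available. Lean on these libraries where they do the work, as an engineer would, in place of code of your own. Each camera call takes 0.05 s, during which the arm holds its last target. There are 200 camera calls.

## Task

The lid of the bobbin canister has been used as a tray: carry it to the canister and tip the three bobbins off its open lip into the canister. Set the empty lid down flat on the table clear of the canister and let go, so that you can take it afresh by the middle of its ridge; then lower it into the canister's mouth with the ridge in line with the two ribs on the canister's foot, push down against the spring collar and give it a quarter turn clockwise (seen from above) so that it springs up locked. Leave the other things on the table where they stand.

Things in the scene. Friction and masses are not known exactly. Their poses are not given: they have to be found in the camera images.
- lid: Loose aluminium lid, 0.14 to 0.23 kg, standing upright on its plug. Origin: centre of the plug's underside; z up. Round plug, radius 33.5 mm, z 0 to 18 mm; round plate over it, radius 52 mm, z 18 to 22 mm. On the plate a black ridge 10 mm thick (y -5 to +5 mm), z 22 to 50 mm, runs along x from +30 to -90 mm; its last 38 mm at -x stand out past the plate as a free tab with nothing under it.
- lid_tab (a point): top of the ridge at the tab, where to grip for tipping: lid frame (-72, 0, 50) mm
- lid_mid (a point): top of the ridge over the lid's axis, where to grip for pressing and turning: lid frame (0, 0, 50) mm. Before tipping, bobbins lie close against the ridge here
- lid_lip (a point): middle of the tray's open lip, lid frame (0, -54, 22) mm. The tray is the -y side of the plate: floor z 22 mm, side walls at x = +-27.5 mm (3 mm thick, to z 32 mm), the ridge at its back. The +y side is bare. It is slippery: pieces start to slide at a tilt of 13 to 20 degrees; about 40 degrees empties it over the lip
- lid_lug (a point): outer end of the lug at +x, lid frame (38.5, 0, 3.5) mm; a twin is at -x. Lugs are 12 mm wide, z 1 to 6 mm, under the line of the ridge
- canister: Aluminium canister fixed to the table, wall outer radius 45 mm, on a round grey foot of radius 58 mm. Origin: centre of its underside on the table; z up. Rim at z 72 mm; steel ledges in the mouth leave an opening of radius 36 mm; wall inside radius 42 mm; inner floor z 6 mm. Locked, the lid's x lies along canister y (either way round) and its origin about 63 mm over the canister's origin.
- canister_gap (a point): top of the gap in the ledge at canister +x; a twin is at -x. Gaps are about 22 mm wide and let the lid's lugs down, so the lid goes in with its x along canister x, either way round. Two upright ribs outside at the foot are in line with the gaps
- canister_pocket (a point): roof of the pocket at canister -y, 69 mm up; a twin is at +y. Turned clockwise seen from above, the lugs pass under a ledge with underside z 66 mm (lid origin at most 60 mm over the canister's origin, 57 to 58 is good; it stops at 56), and reach the pockets after 90 degrees; there a stop ends the turn and the collar lifts the let-go lid 5 mm. Anticlockwise is blocked
- collar (a joint): black rubber spring collar round the mouth, outer radius 50 mm, travel in m: 0 = up (its top is then 86 mm above the table), grows as it is pushed down, at most 0.0115. The lid's plate rests on it; it pushes back with 3.6 N at the top plus 0.6 N per mm: some 10 N at the depth for turning.
- canister_mouth (a point): centre of the canister's mouth, on its axis, 72 mm above the table (the raised collar stands 14 mm higher round it)
- overlock: the cream sewing machine left of the work, fixed; origin on the table under its middle. It fills x -0.14 to +0.16 m, y -0.20 to +0.19 m about its origin up to z 0.29 m (its hand wheel is at the -y end); behind it a thread stand whose thin bar crosses at z 0.45 m. The robot starts on the far side of it: pass over it at the robot's side, high up
- oil_bottle: small oil bottle, 38 mm diameter, 128 mm tall with its nozzle, standing 130 to 155 mm from the canister; origin under its centre. Bystander
- thread_cone: cone of thread, 65 mm diameter, 130 mm tall, standing 130 to 155 mm from the canister; origin under its centre. Bystander
- bobbin_a: bare metal bobbin, 21 mm diameter, 11 mm high, lying flat in the lid's tray; origin at the centre of its underside
- bobbin_b: bobbin with dark thread, 21 mm diameter, 11 mm high, lying flat in the lid's tray; origin at the centre of its underside
- bobbin_c: bobbin with blue thread, 21 mm diameter, 11 mm high, lying flat in the lid's tray; origin at the centre of its underside
- wax: round beeswax block, 39 mm diameter, 13 mm high; origin under its centre. Bystander
- thimble: thimble, 20 mm diameter, 22 mm high; origin under its centre. Bystander
- needle_box: flat needle case, 32 x 52 x 9 mm; origin under its centre. Bystander

How it is judged (in metres and radians):
On the way, in this order (a step that is already met when the one before it is completed fails the run):
1. the lid is lifted to the canister and tipped (height (world z) of lid above 0.05 m and angle between lid's own z axis and vertical above 0.15 rad and horizontal distance between lid and canister below 0.15 m), for 0.05 s.
2. all three bobbins are in the canister (horizontal distance between each of bobbin_a, bobbin_b, bobbin_c and canister below 0.04 m and z of bobbin_a in the frame of canister between 0 and 0.05 m and z of bobbin_b in the frame of canister between 0 and 0.05 m and z of bobbin_c in the frame of canister between 0 and 0.05 m), for 0.2 s.
3. the lid stands flat on the table, clear of the canister, and is let go (height (world z) of lid below 0.004 m and angle between lid's own z axis and vertical below 0.06 rad and horizontal distance between lid and canister above 0.095 m and contact force between the fingers and lid below 0.1 N), for 0.2 s.
At the end, for the whole second after the job is handed in: All three bobbins are inside the canister (within 40 mm of its axis, below 50 mm). The lid is locked in its mouth and at rest: centred within 4 mm, level within 0.06 rad, its x axis within 0.2 rad of the canister's y axis, its origin 60 to 66 mm above the canister's origin (all of step 2 and z of lid in the frame of canister between 0.06 and 0.066 m and horizontal distance between lid and canister below 0.004 m and angle between the x axis of lid and the y axis of canister, either way round below 0.2 rad and angle between lid's own z axis and vertical below 0.06 rad and linear speed of lid below 0.01 m/s); the robot touches nothing.
It fails at once if a bystander is moved more than 20 mm (distance of any of thread_cone, oil_bottle, wax, thimble, needle_box from where it was at the start of the episode above 0.02 m).
It also fails if it takes over 72 s, if anything falls off the work surface, if the arm or the gripper's body presses on something with over 40 N, if the wrist force passes 120 N, or if a joint passes its speed limit or range.

## Working session

There is one attempt and no reset: what is moved stays moved. The work goes in short steps, Python scripts to look and compute and a tool call to move; the robot and the scene stay as the last step left them, time stands still between calls to the robot, and variables do not carry over. Pictures are saved under pics/ and viewed, at most 10 in all, crops included, and the job is handed in when it is done.

Besides the shell and the picture viewer there is one more tool, called after ">>>" as name(argument=value, ...), one argument or row to a line, values as JSON. move_arm: Moves the arm, as the interface text tells. Its arguments: {"type":"object","properties":{"moves":{"type":"array","items":{"type":"object","properties":{"turn":{"type":"array","items":{"type":"number"}},"translation":{"type":"array","items":{"type":"number"}},"hand":{"type":"number"}}}},"grip_force":{"type":"number"}},"required":["moves"]}

```bash
mkdir -p pics; cat > h.py <<'E'
import numpy as np, cv2, pickle
from rig import sense, capture
def cap(n,f):
    c=capture(n); cv2.imwrite(f'pics/{f}.png',c['image']); pickle.dump(c,open(f'{f}.pkl','wb')); return c
def K(c):
    h=c['image'].shape[0]; f=h/2/np.tan(np.radians(c['vertical_fov'])/2)
    return np.array([[f,0,c['cx']],[0,f,c['cy']],[0,0,1]]), np.array([c['k1'],0,0,0,0.])
def slopes(c,uv):
    k,d=K(c); return cv2.undistortPoints(np.array(uv,float).reshape(-1,1,2),k,d).reshape(-1,2)
def plane(c,uv,z):
    s=slopes(c,uv); R=np.array(c['R']);t=np.array(c['t']).ravel()
    d=np.c_[s,np.ones(len(s))]@R; o=-R.T@t
    return o+d*((z-o[2])/d[:,2])[:,None]
def cloud(c):
    h,w=c['z_map'].shape; v,u=np.mgrid[:h,:w]; s=slopes(c,np.c_[u.ravel(),v.ravel()])
    z=c['z_map'].ravel(); R=np.array(c['R']);t=np.array(c['t']).ravel()
    P=(np.c_[s,np.ones(len(s))]*z[:,None]-t)@R; P[z==0]=np.nan
    return P.reshape(h,w,3)
def proj(c,P):
    R=np.array(c['R']);t=np.array(c['t']).ravel();k,d=K(c)
    return cv2.projectPoints(np.array(P,float).reshape(-1,1,3),cv2.Rodrigues(R)[0],t,k,d)[0].reshape(-1,2)
E
python3 - <<'E'
from h import *
for n in('side','top'):
    c=cap(n,n+'0'); R=np.array(c['R']);t=np.array(c['t']).ravel(); print(n,-R.T@t,R[2],c['vertical_fov'],c['k1'])
print(sense())
E
```

```text
side [ 520.11181641 -775.09520703  926.44773964] [-0.001917    0.53762049 -0.84318475] 51.804545389323906 0.019115110619990352
top [ 452.14792855 -215.17995751 1231.79623486] [ 0.04184141  0.00546481 -0.99910932] 44.002868511671835 -0.09793676926796599
{'time_s': 0.1, 'joints': array([ 9.41569850e-01,  3.13396896e-01,  1.49834611e+00, -2.96728187e-05,
        1.33098268e+00, -2.23373014e-01]), 'dq': array([-1.32211514e-03,  7.83709348e-06, -2.12540595e-03, -1.09107978e-03,
        8.15470801e-04, -4.62151294e-04]), 'tau': array([ 1.97378256e-03, -4.12893498e+01, -2.60142589e+01, -2.61746591e-04,
        2.99260748e-03,  5.42622263e-05]), 'eef_pos': array([207.14159448, 482.16414806, 228.49648904]), 'ee_rot': array([-2.21135556e-04,  2.01533376e-01,  9.79481484e-01, -5.21769839e-04]), 'force': array([-0.8033038 ,  0.52365153,  0.66557944]), 'wrist_torque': array([-0.06739273, -0.02395584, -0.03540351]), 'grip_force': 0.0, 'grip_width': 1.0001355201964452}
```

View pics/top0.png

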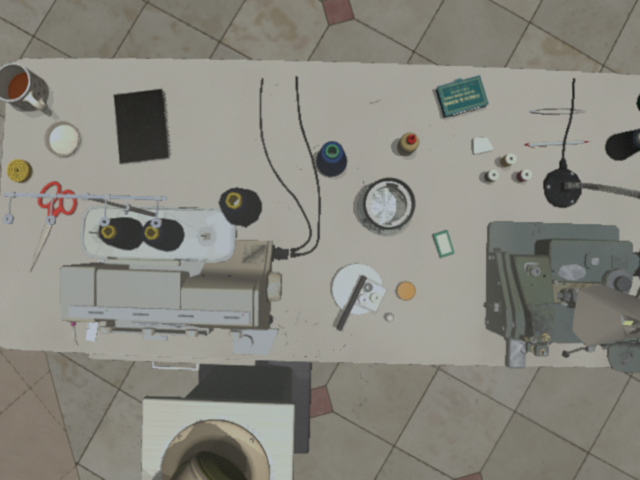

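View pics/side0.png

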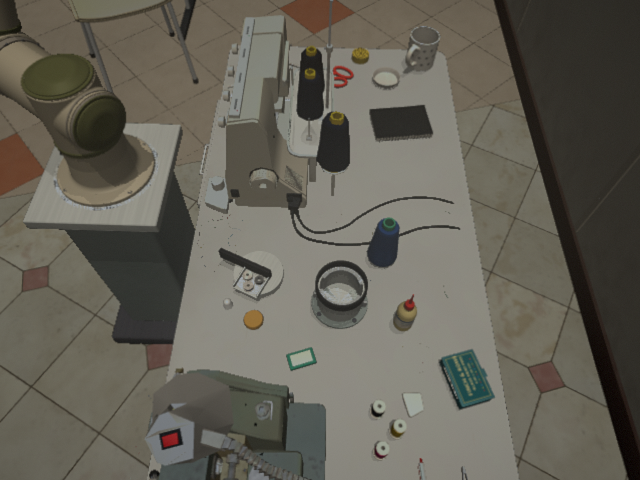

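Top view: the canister is at (388,205), the lid at (357,290) with its tab towards (342,327), wax at (406,290), thimble at (389,317), and bottle and cone beyond the canister. The side view agrees. The overlock is on the left, and the arm is behind it.

```bash
python3 - <<'E'
from h import *
ims=[]
for n in('top','side'):
    c=pickle.load(open(n+'0.pkl','rb')); P=cloud(c); z=P[...,2]; im=c['image'].astype(int); br=im.max(2)
    lidc=plane(c,[(357,290)] if n=='top' else [(258,272)],22)[0]; canc=plane(c,[(388,205)] if n=='top' else [(341,285)],80)[0]
    print(n,'approx',lidc.round(),canc.round())
    near=lambda p,r: np.hypot(P[...,0]-p[0],P[...,1]-p[1])<r
    # ridge by dark colour, ray onto z=50
    m=(near(lidc,115)&(br<90)&(z>40)&(z<62)).astype(np.uint8)
    nn,lab,st,_=cv2.connectedComponentsWithStats(m); m=lab==1+np.argmax(st[1:,4])
    v,u=np.nonzero(m); X=plane(c,np.c_[u,v],50)[:,:2]; r=cv2.minAreaRect(X.astype(np.float32)); 
    w=np.linalg.eigh(np.cov(X.T))[1][:,1]; print(' ridge n',len(u),'rect',r,'dir',w, 'depth z',np.median(z[m]))
    # plate
    m=(near(lidc,80)&(br>150)&(z>16)&(z<30)); v,u=np.nonzero(m); X=plane(c,np.c_[u,v],22)[:,:2]
    print(' plate circle',cv2.minEnclosingCircle(X.astype(np.float32)),len(u))
    # collar
    m=(near(canc,65)&(br<80)&(z>78)&(z<95)); v,u=np.nonzero(m); X=plane(c,np.c_[u,v],86)[:,:2]
    print(' collar',cv2.minEnclosingCircle(X.astype(np.float32)),len(u), np.median(z[m]))
    for p,h in((lidc,22),(canc,60)):
        q=proj(c,[*p[:2],h])[0]; a=int(q[0])-50;b=int(q[1])-37
        ims.append(cv2.resize(c['image'][b:b+75,a:a+100],(400,300),interpolation=cv2.INTER_CUBIC)); print(' crop',a,b)
    table=np.abs(z)<15; print(' table z',np.nanmedian(z[table]))
cv2.imwrite('pics/crops.png',np.vstack([np.hstack(ims[:2]),np.hstack(ims[2:])]))
E
```

```text
top approx [ 391. -282.   22.] [ 561. -334.   80.]
 ridge n 266 rect ((367.66131591796875, -269.0024108886719), (9.516511917114258, 115.3277816772461), 65.64539337158203) dir [-0.91148279  0.41133821] depth z 49.59847235705632
 plate circle ((389.96612548828125, -284.218994140625), 56.47468185424805) 1470
 collar ((563.526123046875, -335.03973388671875), 50.349761962890625) 316 86.32579181056796
 crop 307 253
 crop 336 168
 table z 0.9639869732213531
side approx [ 394. -283.   22.] [ 564. -337.   80.]
 ridge n 323 rect ((367.14794921875, -273.4258728027344), (13.895934104919434, 120.07710266113281), 65.6514663696289) dir [-0.90964236  0.41539232] depth z 47.77214755718065
 plate circle ((391.5994873046875, -284.5321350097656), 53.485618591308594) 671
 collar ((564.56103515625, -338.1731262207031), 52.34569549560547) 492 85.19096049129865
 crop 208 235
 crop 290 252
 table z -0.3050104264846423
```

View pics/crops.png

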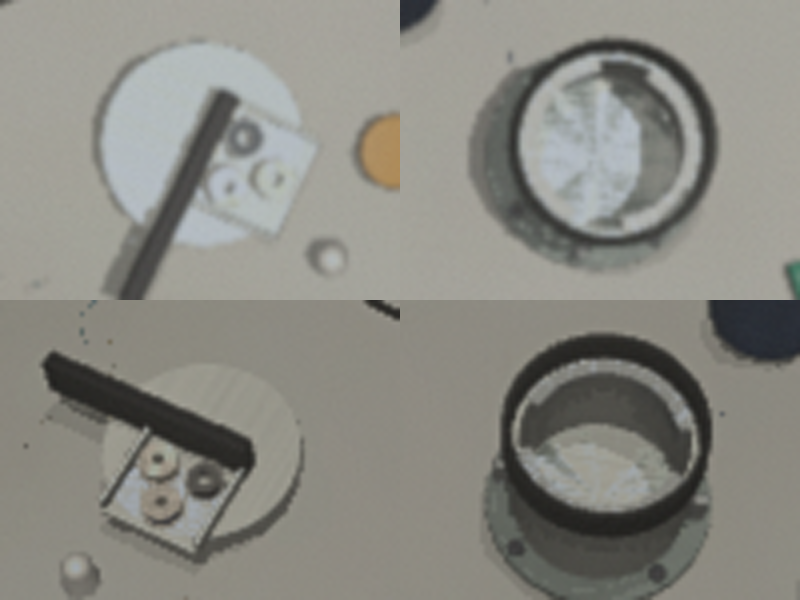

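The crops show the ridge running to the lower left with three bobbins on its right side. The ledge gaps are at about (392,185) and (387,223) in top-view pixels, so canister x lies nearly along world x. Next I'll refine the gap direction and plan the travel.

```bash
cat >> h.py <<'E'
from scipy.spatial.transform import Rotation as Ro
def quat(q): return Ro.from_quat([q[1],q[2],q[3],q[0]])
def down(yaw_y):  # tool down, tool y at world yaw (deg)
    a=np.radians(yaw_y); y=np.array([np.cos(a),np.sin(a),0]); z=np.array([0,0,-1.]); return Ro.from_matrix(np.c_[np.cross(y,z),y,z])
def go(p,R=None):
    s=sense(); R0=quat(s['ee_rot']); 
    print('tr',R0.inv().apply(np.array(p)-s['eef_pos']).round(1),'rot',(R0.inv()*(R or R0)).as_rotvec().round(4))
E
python3 - <<'E'
from h import *
c=pickle.load(open('top0.pkl','rb')); print('gaps', plane(c,[(392.25,185.5),(387.25,223.5)],70).round(1))
can=np.array([564,-336.5])
for n in('top','side'):
    c=pickle.load(open(n+'0.pkl','rb')); g=cv2.cvtColor(c['image'],cv2.COLOR_BGR2GRAY).astype(np.float32)
    a=np.radians(np.arange(0,360,5)); acc=[]
    for r in (38,39,40):
        q=proj(c,np.c_[can[0]+r*np.cos(a),can[1]+r*np.sin(a),0*a+72]).astype(np.float32); acc.append(cv2.remap(g,q[:,0],q[:,1],cv2.INTER_LINEAR).ravel())
    b=np.mean(acc,0); print(n,[(int(x),int(y)) for x,y in zip(np.degrees(a).round(),b)])
c=pickle.load(open('top0.pkl','rb'))
for k,uv,h in(('wax',(406,290),13),('thimble',(389,317),22),('needle',(443,243),9),('oil',(410,138),128),('cone',(333,148),130),('ovl',(275,290),150)): print(k,plane(c,[uv],h)[0].round())
go([207,482,390],down(-23.3))
E
```

```text
gaps [[ 600.6 -343.1   70. ]
 [ 525.4 -334.9   70. ]]
top [(0, 73), (5, 74), (10, 125), (15, 165), (20, 169), (25, 167), (30, 165), (35, 162), (40, 161), (45, 168), (50, 174), (55, 167), (60, 167), (65, 170), (70, 172), (75, 172), (80, 172), (85, 173), (90, 172), (95, 175), (100, 176), (105, 173), (110, 174), (115, 176), (120, 173), (125, 173), (130, 173), (135, 170), (140, 173), (145, 173), (150, 172), (155, 178), (160, 182), (165, 156), (170, 132), (175, 119), (180, 116), (185, 110), (190, 153), (195, 175), (200, 173), (205, 174), (210, 174), (215, 172), (220, 169), (225, 171), (230, 172), (235, 166), (240, 167), (245, 172), (250, 170), (255, 170), (260, 171), (265, 169), (270, 170), (275, 170), (280, 172), (285, 169), (290, 169), (295, 170), (300, 168), (305, 168), (310, 169), (315, 168), (320, 169), (325, 167), (330, 163), (335, 110), (340, 74), (345, 75), (350, 73), (355, 73)]
side [(0, 64), (5, 66), (10, 94), (15, 130), (20, 148), (25, 129), (30, 128), (35, 126), (40, 123), (45, 124), (50, 130), (55, 122), (60, 123), (65, 126), (70, 120), (75, 125), (80, 125), (85, 121), (90, 122), (95, 123), (100, 132), (105, 123), (110, 125), (115, 126), (120, 125), (125, 125), (130, 124), (135, 128), (140, 126), (145, 126), (150, 113), (155, 70), (160, 67), (165, 66), (170, 68), (175, 67), (180, 67), (185, 75), (190, 129), (195, 138), (200, 139), (205, 143), (210, 138), (215, 125), (220, 108), (225, 111), (230, 102), (235, 92), (240, 85), (245, 87), (250, 77), (255, 71), (260, 76), (265, 77), (270, 72), (275, 74), (280, 84), (285, 82), (290, 86), (295, 94), (300, 98), (305, 104), (310, 117), (315, 118), (320, 127), (325, 129), (330, 127), (335, 85), (340, 62), (345, 63), (350, 64), (355, 64)]
wax [ 394. -383.   13.]
thimble [ 338. -348.   22.]
needle [ 492. -458.    9.]
oil [ 684. -368.  128.]
cone [ 660. -224.  130.]
ovl [ 394. -125.  150.]
tr [ 1.000e-01 -4.000e-01 -1.615e+02] rot [-1.0000e-03  7.0000e-04  1.5716e+00]
```

>>> move_arm(
  moves=[
    {"turn": [0,0,0.12],"translation": [0,0,-14],"hand": 1},
    {"turn": [0,0,0.12],"translation": [0,0,-14],"hand": 1},
    {"turn": [0,0,0.12],"translation": [0,0,-14],"hand": 1},
    {"turn": [0,0,0.12],"translation": [0,0,-14],"hand": 1},
    {"turn": [0,0,0.12],"translation": [0,0,-14],"hand": 1},
    {"turn": [0,0,0.12],"translation": [0,0,-14],"hand": 1},
    {"turn": [0,0,0.12],"translation": [0,0,-14],"hand": 1},
    {"turn": [0,0,0.12],"translation": [0,0,-14],"hand": 1},
    {"turn": [0,0,0.12],"translation": [0,0,-14],"hand": 1},
    {"turn": [0,0,0.12],"translation": [0,0,-14],"hand": 1},
  ],
)

```text
time_s: 0.93
eef_pos: [207.2, 482.2, 369.4]
ee_rot: [0.0, 0.721, 0.692, -0.0]
force: [0.9, -0.3, -0.3]
grip_width: 0.999
grip_force: 0.0
```

>>> move_arm(
  moves=[
    {"turn": [0,0,0],"translation": [-33,10.7,-2],"hand": 1},
    {"turn": [0,0,0],"translation": [-33,10.7,-2],"hand": 1},
    {"turn": [0,0,0],"translation": [-33,10.7,-2],"hand": 1},
    {"turn": [0,0,0],"translation": [-33,10.7,-2],"hand": 1},
    {"turn": [0,0,0],"translation": [-33,10.7,-2],"hand": 1},
    {"turn": [0,0,0],"translation": [-33,10.7,-2],"hand": 1},
    {"turn": [0,0,0],"translation": [-33,10.7,-2],"hand": 1},
    {"turn": [0,0,0],"translation": [-33,10.7,-2],"hand": 1},
    {"turn": [0,0,0],"translation": [-33,10.7,-2],"hand": 1},
    {"turn": [0,0,0],"translation": [-33,10.7,-2],"hand": 1},
  ],
)

```text
time_s: 1.77
eef_pos: [302.5, 147.3, 389.0]
ee_rot: [0.0, 0.719, 0.695, 0.0]
force: [1.2, 0.7, -0.7]
grip_width: 0.999
grip_force: 0.0
```

>>> move_arm(
  moves=[
    {"turn": [0,0,0],"translation": [-35,4,0],"hand": 1},
    {"turn": [0,0,0],"translation": [-35,4,0],"hand": 1},
    {"turn": [0,0,0],"translation": [-35,4,0],"hand": 1},
    {"turn": [0,0,0],"translation": [-35,4,0],"hand": 1},
    {"turn": [0,0,0],"translation": [-35,4,0],"hand": 1},
    {"turn": [0,0,0],"translation": [-35,4,0],"hand": 1},
    {"turn": [0,0,0],"translation": [-35,4,0],"hand": 1},
    {"turn": [0,0,0],"translation": [-35,4,0],"hand": 1},
    {"turn": [0,0,0],"translation": [-35,4,0],"hand": 1},
    {"turn": [0,0,0],"translation": [-35,4,0],"hand": 1},
  ],
)

```text
time_s: 2.6
eef_pos: [329.9, -204.2, 388.8]
ee_rot: [-0.0, 0.72, 0.694, 0.0]
force: [1.1, 1.0, -0.3]
grip_width: 0.997
grip_force: 0.0
```

```bash
python3 - <<'E'
from h import *
s=sense(); print(s['joints'].round(2),s['eef_pos'].round(1),quat(s['ee_rot']).as_matrix().round(3)[:2,1])
go([329,-252,140],down(-114.3))
E
```

```text
[-0.86 -0.07  1.52  0.    1.69 -0.82] [ 329.9 -204.2  388.8] [ 0.999 -0.036]
tr [-47.9   0.8 248.8] rot [-3.0000e-04 -0.0000e+00  1.9592e+00]
```

>>> move_arm(
  moves=[
    {"turn": [0,0,0],"translation": [-24,0.5,0],"hand": 1},
    {"turn": [0,0,0],"translation": [-24,0.5,0],"hand": 1},
    {"turn": [0,0,0.12],"translation": [0,0,15],"hand": 1},
    {"turn": [0,0,0.12],"translation": [0,0,15],"hand": 1},
    {"turn": [0,0,0.12],"translation": [0,0,15],"hand": 1},
    {"turn": [0,0,0.12],"translation": [0,0,15],"hand": 1},
    {"turn": [0,0,0.12],"translation": [0,0,15],"hand": 1},
    {"turn": [0,0,0.12],"translation": [0,0,15],"hand": 1},
    {"turn": [0,0,0.12],"translation": [0,0,15],"hand": 1},
    {"turn": [0,0,0.12],"translation": [0,0,15],"hand": 1},
  ],
)

```text
time_s: 3.43
eef_pos: [329.6, -250.2, 268.1]
ee_rot: [-0.0, 0.96, 0.281, -0.0]
force: [-0.1, -0.9, 0.0]
grip_width: 1.003
grip_force: 0.0
```

>>> move_arm(
  moves=[
    {"turn": [0,0,0.12],"translation": [0,0,15],"hand": 1},
    {"turn": [0,0,0.12],"translation": [0,0,15],"hand": 1},
    {"turn": [0,0,0.12],"translation": [0,0,15],"hand": 1},
    {"turn": [0,0,0.12],"translation": [0,0,15],"hand": 1},
    {"turn": [0,0,0.12],"translation": [0,0,15],"hand": 1},
    {"turn": [0,0,0.12],"translation": [0,0,15],"hand": 1},
    {"turn": [0,0,0.12],"translation": [0,0,15],"hand": 1},
    {"turn": [0,0,0.12],"translation": [0,0,15],"hand": 1},
    {"turn": [0,0,0],"translation": [0,0,0],"hand": 1},
  ],
)

```text
time_s: 4.18
eef_pos: [328.8, -249.2, 146.7]
ee_rot: [-0.002, 0.981, -0.193, -0.002]
force: [-0.4, 0.6, 0.0]
grip_width: 1.002
grip_force: 0.0
```

```bash
python3 - <<'E'
from h import *
s=sense(); print(s['joints'].round(2),s['eef_pos'].round(1),quat(s['ee_rot']).as_matrix().round(3))
go([329,-252,38],down(-114.3))
E
```

```text
[-0.93  0.16  1.93 -0.    1.06  1.02] [ 328.8 -249.2  146.7] [[ 0.925 -0.379 -0.003]
 [-0.379 -0.925  0.004]
 [-0.004 -0.003 -1.   ]]
tr [  1.7   2.8 108.7] rot [-0.0025  0.0043  0.0356]
```

>>> move_arm(
  moves=[
    {"turn": [-0.0025,0.0043,0.0356],"translation": [1.7,2.8,20],"hand": 1},
    {"turn": [0,0,0],"translation": [0,0,30],"hand": 1},
    {"turn": [0,0,0],"translation": [0,0,30],"hand": 1},
    {"turn": [0,0,0],"translation": [0,0,18],"hand": 1},
    {"turn": [0,0,0],"translation": [0,0,10],"hand": 1},
    {"turn": [0,0,0],"translation": [0,0,0],"hand": 1},
  ],
)

```text
time_s: 4.68
eef_pos: [330.0, -253.3, 39.9]
ee_rot: [0.001, 0.978, -0.207, 0.001]
force: [0.6, 0.5, 0.2]
grip_width: 0.994
grip_force: 0.0
```

```bash
python3 - <<'E'
from h import *
ims=[]
for n,q in(('top',(350,300)),('side',(255,275))):
    c=cap(n,n+'1'); a,b=q[0]-50,q[1]-50; ims.append(cv2.resize(c['image'][b:b+100,a:a+100],(400,400),interpolation=cv2.INTER_CUBIC))
cv2.imwrite('pics/grip.png',np.hstack(ims)); s=sense(); print(s['eef_pos'],s['force'])
go([329,-252,38],down(-114.3))
E
```

```text
[ 330.75024328 -254.31180204   41.67636405] [ 0.40857909  0.06189724 -0.47025689]
tr [-2.6 -1.4  3.7] rot [ 0.0027 -0.0047  0.0066]
```

View pics/grip.png

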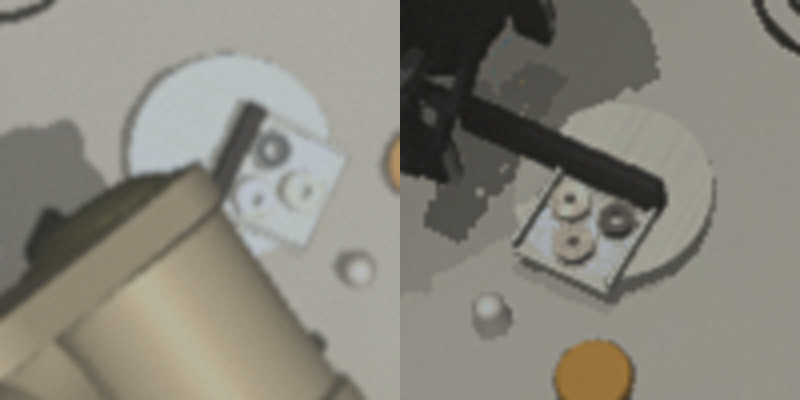

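The fingers straddle the tab, and the bobbins are undisturbed. Closing now.

>>> move_arm(
  moves=[
    {"turn": [0,0,0],"translation": [0,0,2],"hand": 0.5},
    {"turn": [0,0,0],"translation": [0,0,0],"hand": 0.3},
    {"turn": [0,0,0],"translation": [0,0,0],"hand": 0.2},
    {"turn": [0,0,0],"translation": [0,0,0],"hand": 0.15},
    {"turn": [0,0,0],"translation": [0,0,0],"hand": 0.1},
    {"turn": [0,0,0],"translation": [0,0,0],"hand": 0},
    {"turn": [0,0,0],"translation": [0,0,0],"hand": 0},
    {"turn": [0,0,0],"translation": [0,0,0],"hand": 0},
    {"turn": [0,0,0],"translation": [0,0,0],"hand": 0},
    {"turn": [0,0,0],"translation": [0,0,0],"hand": 0},
  ],
  grip_force=90,
)

```text
time_s: 5.62
eef_pos: [330.4, -254.0, 39.3]
ee_rot: [0.002, 0.978, -0.208, 0.002]
force: [-3.0, 0.7, 5.1]
grip_width: 0.078
grip_force: 88.6
```

```bash
python3 - <<'E'
from h import *
for _ in range(2):
    c=cap('side','s2'); s=sense(); print(s['eef_pos'],s['grip_width'],s['grip_force'],s['force'])
print(quat(s['ee_rot']).as_matrix().round(3))
E
```

```text
[ 330.44925759 -254.06438588   39.28392028] 0.07631712205275724 88.56783628463745 [-2.54845127  0.30763548  5.40895613]
[ 330.4270739  -254.04384986   39.28423669] 0.07542924199729135 88.57350826263428 [-1.05459069  1.46348474  6.89005662]
[[ 0.913 -0.407  0.003]
 [-0.407 -0.913 -0.004]
 [ 0.004  0.003 -1.   ]]
```

>>> move_arm(
  moves=[
    {"turn": [0,0,0],"translation": [0,0,-4],"hand": 0},
    {"turn": [0,0,0],"translation": [0,0,-10],"hand": 0},
    {"turn": [0,0,0],"translation": [0,0,-16],"hand": 0},
    {"turn": [0,0,0],"translation": [0,0,-19],"hand": 0},
    {"turn": [0,0,0],"translation": [0,0,-19],"hand": 0},
    {"turn": [0,0,0],"translation": [0,0,-16],"hand": 0},
    {"turn": [0,0,0],"translation": [0,0,-10],"hand": 0},
    {"turn": [0,0,0],"translation": [0,0,-6],"hand": 0},
    {"turn": [0,0,0],"translation": [0,0,-2],"hand": 0},
  ],
)

```text
time_s: 6.47
eef_pos: [330.3, -253.6, 141.6]
ee_rot: [0.002, 0.978, -0.208, 0.002]
force: [-0.2, -0.5, -2.4]
grip_width: 0.076
grip_force: 88.5
```

>>> move_arm(
  moves=[
    {"turn": [0,0,0],"translation": [4,0,0],"hand": 0},
    {"turn": [0,0,0],"translation": [10,0.5,0],"hand": 0},
    {"turn": [0,0,0],"translation": [14,0.5,0],"hand": 0},
    {"turn": [0,0,0],"translation": [14,1,0],"hand": 0},
    {"turn": [0,0,0],"translation": [14,1,0],"hand": 0},
    {"turn": [0,0,0],"translation": [12,0.5,0],"hand": 0},
    {"turn": [0,0,0],"translation": [7,0,0],"hand": 0},
    {"turn": [0,0,0],"translation": [3,0,0],"hand": 0},
  ],
)

```text
time_s: 7.13
eef_pos: [400.4, -288.6, 140.4]
ee_rot: [0.001, 0.978, -0.208, 0.001]
force: [-0.0, -0.5, -2.3]
grip_width: 0.078
grip_force: 88.5
```

```bash
python3 - <<'E'
from h import *
c=cap('side','s3'); s=sense(); print(s['eef_pos'],s['grip_width'],s['force'],s['wrist_torque'])
q=proj(c,[s['eef_pos']+[30,-20,-10]])[0].astype(int); a,b=q-[70,60]; cv2.imwrite('pics/s3c.png',cv2.resize(c['image'][b:b+120,a:a+140],None,fx=4,fy=4)); print(a,b)
go([467.4,-322.7,141],down(-54)) 
E
```

```text
[ 400.38558545 -288.51152465  140.57657901] 0.07658376170734972 [-0.15851191 -0.00762931 -2.71773824] [0.07034785 0.17644049 0.03455869]
200 196
tr [75.1  3.9 -0.2] rot [ 0.0034 -0.002  -1.0478]
```

View pics/s3c.png

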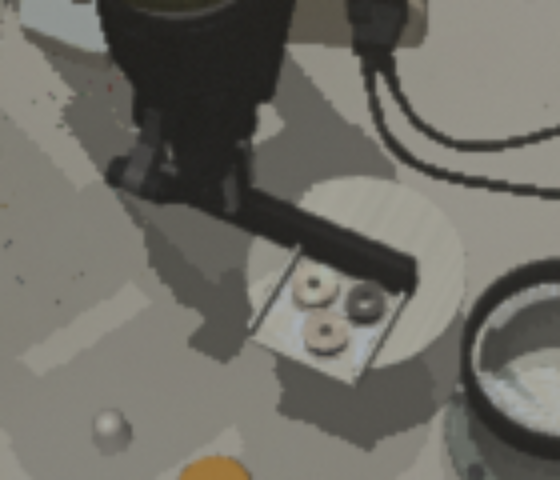

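Lid is held level with all three bobbins at the tray back. Now I'll yaw it and move over to the canister.

>>> move_arm(
  moves=[
    {"turn": [0,0,-0.05],"translation": [0,0,0],"hand": 0},
    {"turn": [0,0,-0.09],"translation": [0,0,0],"hand": 0},
    {"turn": [0,0,-0.1],"translation": [0,0,0],"hand": 0},
    {"turn": [0,0,-0.1],"translation": [0,0,0],"hand": 0},
    {"turn": [0,0,-0.1],"translation": [0,0,0],"hand": 0},
    {"turn": [0,0,-0.1],"translation": [0,0,0],"hand": 0},
    {"turn": [0,0,-0.1],"translation": [0,0,0],"hand": 0},
    {"turn": [0,0,-0.1],"translation": [0,0,0],"hand": 0},
    {"turn": [0,0,-0.1],"translation": [0,0,0],"hand": 0},
    {"turn": [0,0,-0.1],"translation": [0,0,0],"hand": 0},
  ],
)

```text
time_s: 8.02
eef_pos: [399.5, -288.3, 141.1]
ee_rot: [0.002, 0.966, 0.26, 0.001]
force: [0.2, 0.5, -2.1]
grip_width: 0.079
grip_force: 88.5
```

>>> move_arm(
  moves=[
    {"turn": [0,0,-0.07],"translation": [0,0,0],"hand": 0},
    {"turn": [0,0,-0.038],"translation": [2,3,0],"hand": 0},
    {"turn": [0,0,0],"translation": [4,9,0],"hand": 0},
    {"turn": [0,0,0],"translation": [6,12,0],"hand": 0},
    {"turn": [0,0,0],"translation": [6,12,0],"hand": 0},
    {"turn": [0,0,0],"translation": [6,12,0],"hand": 0},
    {"turn": [0,0,0],"translation": [5,10,0],"hand": 0},
    {"turn": [0,0,0],"translation": [3,6,0],"hand": 0},
    {"turn": [0,0,0],"translation": [2,3,0],"hand": 0},
    {"turn": [0,0,0],"translation": [0,0,0],"hand": 0},
  ],
)

```text
time_s: 8.85
eef_pos: [466.8, -322.8, 141.4]
ee_rot: [0.002, 0.951, 0.309, 0.001]
force: [-0.2, -0.4, -2.3]
grip_width: 0.075
grip_force: 88.5
```

```bash
python3 - <<'E'
from h import *
c=cap('side','s4'); c2=cap('top','t4'); s=sense(); print(s['eef_pos'],s['joints'].round(2))
R=quat(s['ee_rot'])
L=lambda p: s['eef_pos']+R.apply([p[0]+70,-p[1],39-p[2]])
print('lip',L((0,-54,22)),'org',L((0,0,0)))
# check ends of the ridge vs. seen
for im,n in((c,'side'),(c2,'top')): print(n,proj(im,[L((30,0,50)),L((24.5,-54,22)),L((-27.5,-54,22))]).round(1))
ims=[]
for x in(c,c2):
    q=proj(x,[L((0,-54,22))])[0].astype(int); a,b=q-[50,50]; print(a,b); ims.append(cv2.resize(x['image'][b:b+100,a:a+100],(400,400)))
cv2.imwrite('pics/tip.png',np.hstack(ims))
go([467.4,-322.7,131],down(-54))
p=np.array([70,54,17.]); 
for d in (.12,-.12): print('tilt',d,(p-Ro.from_rotvec([d,0,0]).apply(p)).round(2))
E
```

```text
[ 466.3568173  -322.60345006  141.54921038] [-0.81  0.48  1.49 -0.    1.17  0.13]
lip [ 554.76965244 -325.21073043  124.77504361] org [ 523.08567572 -281.60181399  102.5402055 ]
side [[334.2 232. ]
 [348.  261.5]
 [325.2 275.2]]
top [[353.3 207.8]
 [378.1 195.2]
 [393.9 218.1]]
287 217
335 155
tr [ 0.8  0.6 10.6] rot [ 0.0044  0.0001 -0.0001]
tilt 0.12 [ 0.    2.42 -6.34]
tilt -0.12 [ 0.   -1.65  6.59]
```

View pics/tip.png

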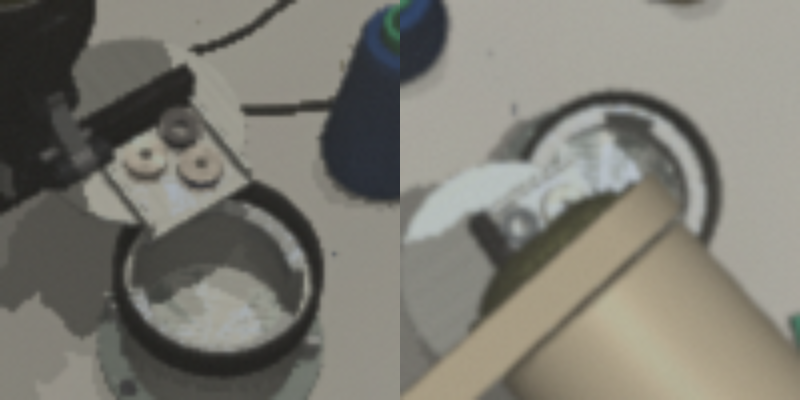

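>>> move_arm(
  moves=[
    {"turn": [0,0,0],"translation": [0.5,0.5,4],"hand": 0},
    {"turn": [0,0,0],"translation": [0,0,6],"hand": 0},
    {"turn": [0.1,0,0],"translation": [0,1.97,-5.31],"hand": 0},
    {"turn": [0.1,0,0],"translation": [0,1.97,-5.31],"hand": 0},
    {"turn": [0.1,0,0],"translation": [0,1.97,-5.31],"hand": 0},
    {"turn": [0.1,0,0],"translation": [0,1.97,-5.31],"hand": 0},
    {"turn": [0.1,0,0],"translation": [0,1.97,-5.31],"hand": 0},
    {"turn": [0.1,0,0],"translation": [0,1.97,-5.31],"hand": 0},
    {"turn": [0.1,0,0],"translation": [0,1.97,-5.31],"hand": 0},
    {"turn": [0.1,0,0],"translation": [0,1.97,-5.31],"hand": 0},
  ],
)

```text
time_s: 9.78
eef_pos: [484.3, -346.4, 165.4]
ee_rot: [-0.37, 0.876, 0.285, -0.12]
force: [0.8, -0.5, -0.1]
grip_width: 0.075
grip_force: 88.7
```

>>> move_arm(
  moves=[
    {"turn": [0,0,0],"translation": [0,0,0],"hand": 0},
    {"turn": [0,0,0],"translation": [0,0,0],"hand": 0},
    {"turn": [0,0,0],"translation": [0,0,0],"hand": 0},
    {"turn": [0,0,0],"translation": [0,0,0],"hand": 0},
    {"turn": [0,0,0],"translation": [0,0,0],"hand": 0},
  ],
)

```text
time_s: 10.2
eef_pos: [484.3, -345.8, 167.0]
ee_rot: [-0.367, 0.878, 0.285, -0.119]
force: [0.4, 0.2, -1.9]
grip_width: 0.077
grip_force: 88.7
```

```bash
python3 - <<'E'
from h import *
c=cap('side','s5'); s=sense(); print(s['eef_pos'],s['joints'].round(2))
R=quat(s['ee_rot']); print('tilt',np.degrees(np.arccos(-R.as_matrix()[2,2])), s['eef_pos']+R.apply([70,54,17]))
a,b=270,200; cv2.imwrite('pics/s5c.png',cv2.resize(c['image'][b:b+130,a:a+130],None,fx=4,fy=4))
E
```

```text
[ 484.30318015 -345.78388489  166.88251086] [-0.85  1.01  0.68  0.09  2.24  0.12]
tilt 45.37559292464843 [ 556.12727902 -325.517594    116.52800486]
```

View pics/s5c.png

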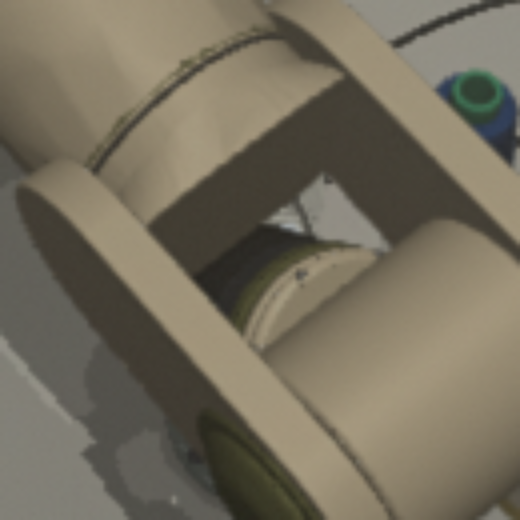

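>>> move_arm(
  moves=[
    {"turn": [-0.1,0,0],"translation": [0,-1.43,5.47],"hand": 0},
    {"turn": [-0.1,0,0],"translation": [0,-1.43,5.47],"hand": 0},
    {"turn": [-0.1,0,0],"translation": [0,-1.43,5.47],"hand": 0},
    {"turn": [-0.1,0,0],"translation": [0,-1.43,5.47],"hand": 0},
    {"turn": [-0.1,0,0],"translation": [0,-1.43,5.47],"hand": 0},
    {"turn": [-0.1,0,0],"translation": [0,-1.43,5.47],"hand": 0},
    {"turn": [-0.1,0,0],"translation": [0,-1.43,5.47],"hand": 0},
    {"turn": [-0.1,0,0],"translation": [0,-1.43,5.47],"hand": 0},
    {"turn": [0,0,0],"translation": [0,0,-8],"hand": 0},
    {"turn": [0,0,0],"translation": [0,0,0],"hand": 0},
  ],
)

```text
time_s: 11.08
eef_pos: [467.6, -322.7, 142.5]
ee_rot: [0.002, 0.951, 0.309, 0.001]
force: [0.8, 0.0, 0.8]
grip_width: 0.077
grip_force: 88.6
```

```bash
python3 - <<'E'
from h import *
ims=[]
for n,(a,b) in(('side',(287,217)),('top',(335,155))):
    c=cap(n,n+'6'); ims.append(cv2.resize(c['image'][b:b+100,a:a+100],(400,400)))
cv2.imwrite('pics/six.png',np.hstack(ims)); go([330.7,-255.3,130],down(-98))
E
```

```text
tr [ -70.9 -136.5   10.6] rot [ 0.0052 -0.0025  0.7676]
```

View pics/six.png

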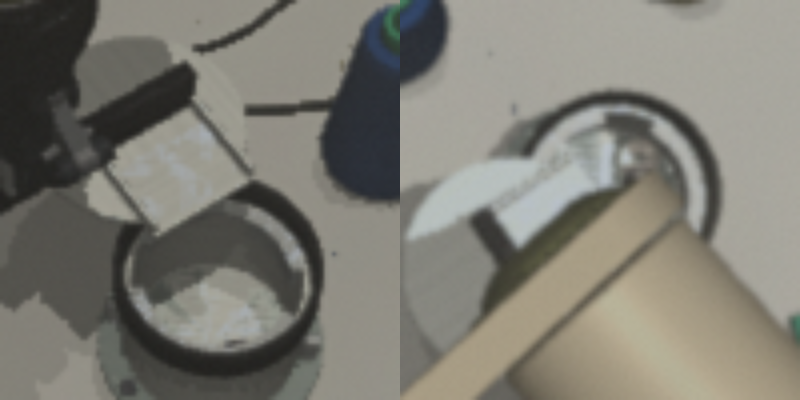

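Tray is empty and at least one bobbin shows in the canister. Now I'll carry the lid back and set it down.

>>> move_arm(
  moves=[
    {"turn": [0,0,0],"translation": [-6,-10,0],"hand": 0},
    {"turn": [0,0,0],"translation": [-12,-23,0],"hand": 0},
    {"turn": [0,0,0],"translation": [-14,-27,0],"hand": 0},
    {"turn": [0,0,0],"translation": [-14,-27,0],"hand": 0},
    {"turn": [0,0,0],"translation": [-14,-27,0],"hand": 0},
    {"turn": [0,0,0],"translation": [-11,-22,0],"hand": 0},
    {"turn": [0.005,-0.002,0.1],"translation": [0,0,0],"hand": 0},
    {"turn": [0,0,0.1],"translation": [0,0,5],"hand": 0},
    {"turn": [0,0,0.1],"translation": [0,0,10],"hand": 0},
    {"turn": [0,0,0.1],"translation": [0,0,10],"hand": 0},
  ],
)

```text
time_s: 12.02
eef_pos: [330.9, -256.2, 114.6]
ee_rot: [0.0, 0.994, 0.111, -0.001]
force: [-0.2, -0.8, -2.7]
grip_width: 0.074
grip_force: 88.7
```

>>> move_arm(
  moves=[
    {"turn": [0,0,0.1],"translation": [0,0,10],"hand": 0},
    {"turn": [0,0,0.1],"translation": [0,0,10],"hand": 0},
    {"turn": [0,0,0.1],"translation": [0,0,10],"hand": 0},
    {"turn": [0,0,0.068],"translation": [0,0,10],"hand": 0},
    {"turn": [0,0,0],"translation": [0,0,0],"hand": 0},
    {"turn": [0,0,0],"translation": [0,0,0],"hand": 0},
  ],
)

```text
time_s: 12.52
eef_pos: [330.5, -255.6, 74.3]
ee_rot: [-0.0, 0.998, -0.069, -0.001]
force: [0.5, 0.6, -2.2]
grip_width: 0.077
grip_force: 88.7
```

```bash
python3 - <<'E'
from h import *
c=cap('top','top7'); a,b=338,155; d=cap('side','side7')
cv2.imwrite('pics/seven.png',np.hstack([cv2.resize(c['image'][b:b+100,a:a+100],(400,400)),cv2.resize(d['image'][210:330,210:330],(400,400))]))
go([330.7,-255.3,39.3],down(-98)); print(sense()['eef_pos'],sense()['force'])
E
```

```text
tr [ 0.2 -0.3 35.4] rot [0.0014 0.0009 0.0015]
[ 330.53716424 -255.57486001   74.73109318] [ 0.33050543 -0.02411856 -2.27172199]
```

View pics/seven.png

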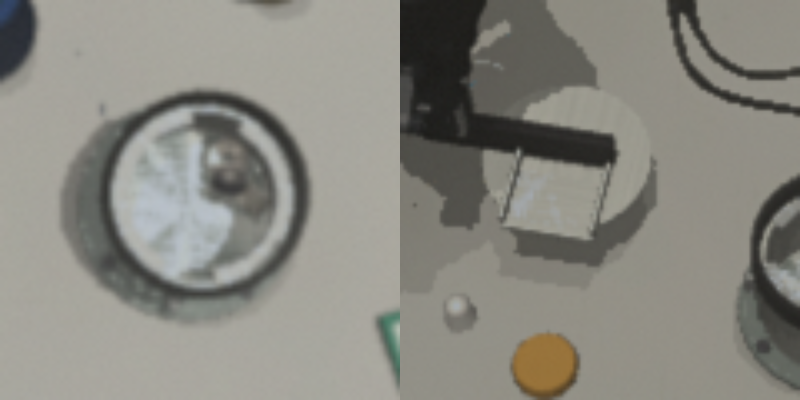

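Bobbins are inside the canister and none are on the table. Now I'll lower and release.

>>> move_arm(
  moves=[
    {"turn": [0,0,0],"translation": [0,0,10],"hand": 0},
    {"turn": [0,0,0],"translation": [0,0,10],"hand": 0},
    {"turn": [0,0,0],"translation": [0,0,8],"hand": 0},
    {"turn": [0,0,0],"translation": [0,0,4],"hand": 0},
    {"turn": [0,0,0],"translation": [0,0,2.5],"hand": 0},
    {"turn": [0,0,0],"translation": [0,0,1],"hand": 0},
    {"turn": [0,0,0],"translation": [0,0,0],"hand": 0},
  ],
)

```text
time_s: 13.2
eef_pos: [329.9, -255.0, 39.3]
ee_rot: [0.001, 0.998, -0.07, -0.001]
force: [-5.5, 3.0, 9.6]
grip_width: 0.075
grip_force: 90.1
```

>>> move_arm(
  moves=[
    {"turn": [0,0,0],"translation": [0,0,0],"hand": 0.1},
    {"turn": [0,0,0],"translation": [0,0,0],"hand": 0.2},
    {"turn": [0,0,0],"translation": [0,0,0],"hand": 0.5},
    {"turn": [0,0,0],"translation": [0,0,0],"hand": 1},
    {"turn": [0,0,0],"translation": [0,0,0],"hand": 1},
    {"turn": [0,0,0],"translation": [0,0,0],"hand": 1},
    {"turn": [0,0,0],"translation": [0,0,0],"hand": 1},
    {"turn": [0,0,0],"translation": [0,0,0],"hand": 1},
  ],
)

```text
time_s: 13.87
eef_pos: [330.1, -254.8, 38.6]
ee_rot: [0.001, 0.998, -0.07, -0.001]
force: [-0.4, -0.3, 0.1]
grip_width: 0.997
grip_force: 0.0
```

```bash
cat > ridge.py <<'E'
from h import *
def ridge(n,lidc,f):
    c=cap(n,f); P=cloud(c); z=P[...,2]; br=c['image'].max(2)
    m=((np.hypot(P[...,0]-lidc[0],P[...,1]-lidc[1])<115)&(br<90)&(z>44)&(z<58)).astype(np.uint8)
    nn,lab,st,_=cv2.connectedComponentsWithStats(m); m=lab==1+np.argmax(st[1:,4])
    v,u=np.nonzero(m); X=plane(c,np.c_[u,v],50)[:,:2]; r=cv2.minAreaRect(X.astype(np.float32)); w=np.linalg.eigh(np.cov(X.T))[1][:,1]; w*=np.sign(w[0])
    mid=X.mean(0); mid=np.array(r[0]); e=mid+w*max(r[1])/2
    print(n,r,'yaw',np.degrees(np.arctan2(w[1],w[0])),'+x end',e,'lid centre',e-30*w)
E
python3 - <<'E'
from h import *
s=sense(); print(s['eef_pos'],s['grip_width']); go([330.7,-255.3,120],down(-98))
E
```

```text
[ 330.06198435 -254.82741147   38.5733815 ] 0.9973337732162092
tr [  0.6   0.5 -81.4] rot [ 0.0011  0.0012 -0.0001]
```

>>> move_arm(
  moves=[
    {"turn": [0,0,0],"translation": [0,0,-10],"hand": 1},
    {"turn": [0,0,0],"translation": [0,0,-30],"hand": 1},
    {"turn": [0,0,0],"translation": [0,0,-35],"hand": 1},
    {"turn": [0,0,0],"translation": [-30,0,-30],"hand": 1},
    {"turn": [0,0,0],"translation": [-30,0,-30],"hand": 1},
    {"turn": [0,0,0],"translation": [0,0,0],"hand": 1},
  ],
)

```text
time_s: 14.37
eef_pos: [270.4, -247.3, 177.1]
ee_rot: [0.004, 0.998, -0.07, 0.001]
force: [0.7, -1.0, 0.8]
grip_width: 1.0
grip_force: 0.0
```

```bash
python3 - <<'E'
from ridge import *
print('expected',np.array([330.1,-254.8])+70*np.array([.990,-.139]))
for n in('top','side'):
    ridge(n,(399.5,-264.5),n+'8')
    c=pickle.load(open(n+'8.pkl','rb')); P=cloud(c); z=P[...,2]; br=c['image'].max(2)
    # plate +x rim and +y half: circle fit on the far edge points
    m=(np.hypot(P[...,0]-399.5,P[...,1]+264.5)<62)&(z>14)&(z<30)&(br>120); v,u=np.nonzero(m); X=plane(c,np.c_[u,v],22)[:,:2]
    hull=cv2.convexHull(X.astype(np.float32)).reshape(-1,2); hull=hull[hull[:,1]>-295]
    A=np.c_[2*hull,np.ones(len(hull))]; s=np.linalg.lstsq(A,(hull**2).sum(1),rcond=None)[0]; print('plate fit',s[:2],np.sqrt(s[2]+s[:2]@s[:2]),len(hull))
    # collar circle
    can=(564,-336.5); m=(np.hypot(P[...,0]-can[0],P[...,1]-can[1])<60)&(br<80)&(z>80)&(z<95); v,u=np.nonzero(m); X=plane(c,np.c_[u,v],86)[:,:2]
    h=cv2.convexHull(X.astype(np.float32)).reshape(-1,2); A=np.c_[2*h,np.ones(len(h))]; s=np.linalg.lstsq(A,(h**2).sum(1),rcond=None)[0]; print('collar fit',s[:2],np.sqrt(s[2]+s[:2]@s[:2]),len(h))
s=sense(); print(s['eef_pos'])
E
```

```text
expected [ 399.4  -264.53]
top ((369.6024475097656, -259.1059875488281), (8.805224418640137, 115.04454040527344), 82.09005737304688) yaw -7.723619369098295 +x end [ 426.60286887 -266.83667538] lid centre [ 396.87503242 -262.8048346 ]
plate fit [ 398.8570218  -263.81792572] 51.43922507554786 36
collar fit [ 563.78565234 -334.59445664] 49.4607082375725 48
side ((369.84735107421875, -263.54132080078125), (13.79152774810791, 119.19953155517578), 82.04621124267578) yaw -8.126396556645103 +x end [ 428.84865406 -271.96618442] lid centre [ 399.1498949  -267.72546459]
plate fit [ 399.40650221 -264.25247257] 51.08711014008485 27
collar fit [ 563.79241606 -337.70898464] 50.29290091413256 47
[ 271.76115649 -246.88148265  173.36040522]
```

>>> move_arm(
  moves=[
    {"turn": [0,0,0],"translation": [20,0,0],"hand": 1},
    {"turn": [0,0,0],"translation": [35,0,5],"hand": 1},
    {"turn": [0,0,0],"translation": [35,0,15],"hand": 1},
    {"turn": [0,0,0],"translation": [30,0,20],"hand": 1},
    {"turn": [0,0,0],"translation": [10,0,20],"hand": 1},
    {"turn": [0,0,0],"translation": [0,0,20],"hand": 1},
    {"turn": [0,0,0],"translation": [0,0,0],"hand": 1},
    {"turn": [0,0,0],"translation": [0,0,0],"hand": 1},
  ],
)

```text
time_s: 15.13
eef_pos: [400.2, -263.8, 90.8]
ee_rot: [-0.001, 0.998, -0.07, -0.002]
force: [-0.9, -0.1, 0.2]
grip_width: 0.998
grip_force: 0.0
```

```bash
python3 - <<'E'
from h import *
s=sense(); print(s['eef_pos'],s['joints'].round(2)); go([399.4,-264.4,44.5],down(-98))
E
```

```text
[ 400.2451509  -263.7590008    90.81633671] [-0.83  0.38  1.8  -0.    0.96  0.88]
tr [-0.5  0.8 46.3] rot [-0.0017  0.0046  0.0004]
```

>>> move_arm(
  moves=[
    {"turn": [-0.0017,0.0046,0.0004],"translation": [-0.5,0.8,10],"hand": 1},
    {"turn": [0,0,0],"translation": [0,0,16],"hand": 1},
    {"turn": [0,0,0],"translation": [0,0,12],"hand": 1},
    {"turn": [0,0,0],"translation": [0,0,7],"hand": 1},
    {"turn": [0,0,0],"translation": [0,0,1],"hand": 0.8},
    {"turn": [0,0,0],"translation": [0,0,0],"hand": 0.4},
    {"turn": [0,0,0],"translation": [0,0,0],"hand": 0.2},
    {"turn": [0,0,0],"translation": [0,0,0],"hand": 0.1},
    {"turn": [0,0,0],"translation": [0,0,0],"hand": 0},
    {"turn": [0,0,0],"translation": [0,0,0],"hand": 0},
  ],
  grip_force=100,
)

```text
time_s: 15.97
eef_pos: [400.1, -265.7, 46.8]
ee_rot: [0.002, 0.998, -0.07, 0.002]
force: [-0.5, -0.7, -0.8]
grip_width: 0.144
grip_force: 0.0
```

>>> move_arm(
  moves=[
    {"turn": [0,0,0],"translation": [0,0,0],"hand": 0},
    {"turn": [0,0,0],"translation": [0,0,0],"hand": 0},
    {"turn": [0,0,0],"translation": [0,0,0],"hand": 0},
    {"turn": [0,0,0],"translation": [0,0,-4],"hand": 0},
    {"turn": [0,0,0],"translation": [0,0,-12],"hand": 0},
    {"turn": [0,0,0],"translation": [0,0,-25],"hand": 0},
    {"turn": [0,0,0],"translation": [0,0,-30],"hand": 0},
    {"turn": [0,0,0],"translation": [0,0,-30],"hand": 0},
    {"turn": [0,0,0],"translation": [0,0,-5],"hand": 0},
    {"turn": [0,0,0],"translation": [0,0,0],"hand": 0},
  ],
)

```text
time_s: 16.8
eef_pos: [400.3, -265.8, 154.2]
ee_rot: [0.003, 0.998, -0.07, 0.003]
force: [0.4, -0.1, -0.0]
grip_width: 0.0
grip_force: 0.0
```

```bash
python3 - <<'E'
from h import *
s=sense(); print(s['eef_pos'],s['joints'].round(2),s['grip_width'],s['force'],s['wrist_torque'],quat(s['ee_rot']).as_matrix().round(4)); go([564,-336.2,145],down(-97.8))
E
```

```text
[ 400.27979331 -265.8170356   154.18420218] [-0.83  0.29  1.74 -0.    1.11  0.88] 0.0001926450676594945 [ 0.44576374 -0.1240174  -0.01651718] [-0.04755496 -0.01359075 -0.0419927 ] [[ 0.9902 -0.1397  0.0057]
 [-0.1396 -0.9902 -0.0063]
 [ 0.0065  0.0055 -1.    ]]
tr [171.9  46.8  10.6] rot [ 0.0055 -0.0065 -0.004 ]
```

```bash
python3 - <<'E'
from h import *
ims=[]
for n,q in(('top',(360,285)),('side',(260,270))):
    c=cap(n,n+'9'); a,b=q[0]-60,q[1]-60; ims.append(cv2.resize(c['image'][b:b+120,a:a+120],(400,400),interpolation=cv2.INTER_CUBIC))
cv2.imwrite('pics/nine.png',np.hstack(ims))
E
```

```text
(no output)
```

View pics/nine.png

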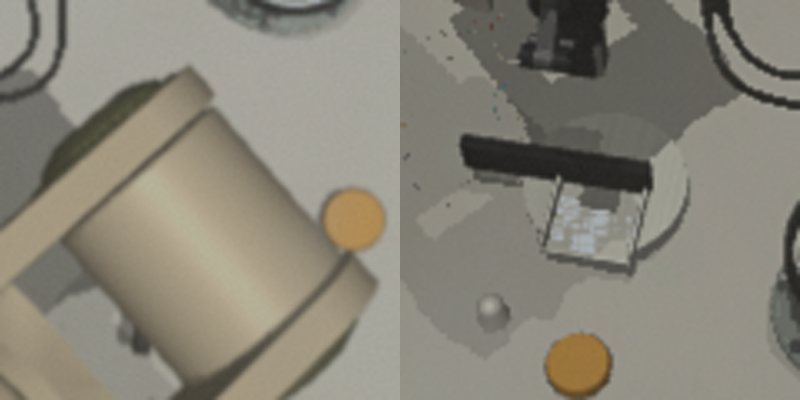

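Lid still stands upright on the table; the grip hadn't closed before the lift. I'll reopen, check the lid's position numerically and regrip.

>>> move_arm(
  moves=[
    {"turn": [0.0055,-0.0065,0],"translation": [0,0,0],"hand": 1},
    {"turn": [0,0,0],"translation": [0,0,0],"hand": 1},
    {"turn": [0,0,0],"translation": [0,0,0],"hand": 1},
    {"turn": [0,0,0],"translation": [0,0,0],"hand": 1},
    {"turn": [0,0,0],"translation": [0,0,0],"hand": 1},
    {"turn": [0,0,0],"translation": [0,0,0],"hand": 1},
  ],
)

```text
time_s: 17.4
eef_pos: [399.6, -265.1, 152.2]
ee_rot: [-0.002, 0.998, -0.07, -0.002]
force: [-0.8, -0.2, 0.5]
grip_width: 0.848
grip_force: 0.0
```

```bash
python3 - <<'E'
from ridge import *
ridge('side',(399.5,-264.5),'side10')
c=pickle.load(open('side10.pkl','rb')); P=cloud(c); z=P[...,2]
m=(np.hypot(P[...,0]-399.5,P[...,1]+264.5)<62)&(z>14)&(z<30)&(c['image'].max(2)>90); v,u=np.nonzero(m); X=plane(c,np.c_[u,v],22)[:,:2]
hull=cv2.convexHull(X.astype(np.float32)).reshape(-1,2); hull=hull[hull[:,1]>-295]
A=np.c_[2*hull,np.ones(len(hull))]; s=np.linalg.lstsq(A,(hull**2).sum(1),rcond=None)[0]; print('plate fit',s[:2],np.sqrt(s[2]+s[:2]@s[:2]))
go([399.4,-264.4,43.5],down(-98)); s=sense(); print(s['grip_width'],s['joints'].round(2))
E
```

```text
side ((369.9526062011719, -262.79180908203125), (12.899621963500977, 119.17753601074219), 82.25615692138672) yaw -7.695936978806052 +x end [ 429.00464021 -270.77169326] lid centre [ 399.27485926 -266.75421592]
plate fit [ 399.7916357  -264.26916456] 51.35392215619361
tr [  0.   -0.4 108.8] rot [-0.0028  0.0033 -0.0006]
0.9232274531082818 [-0.83  0.29  1.74  0.    1.12  0.88]
```

>>> move_arm(
  moves=[
    {"turn": [0,0,0],"translation": [0,0,25],"hand": 1},
    {"turn": [0,0,0],"translation": [0,0,30],"hand": 1},
    {"turn": [0,0,0],"translation": [0,0,25],"hand": 1},
    {"turn": [0,0,0],"translation": [0,0,15],"hand": 1},
    {"turn": [0,0,0],"translation": [0,0,9],"hand": 1},
    {"turn": [0,0,0],"translation": [0,0,4],"hand": 1},
    {"turn": [0,0,0],"translation": [0,0,0],"hand": 0.6},
    {"turn": [0,0,0],"translation": [0,0,0],"hand": 0.3},
    {"turn": [0,0,0],"translation": [0,0,0],"hand": 0},
    {"turn": [0,0,0],"translation": [0,0,0],"hand": 0},
  ],
  grip_force=100,
)

```text
time_s: 18.28
eef_pos: [399.7, -265.2, 45.2]
ee_rot: [-0.001, 0.998, -0.07, -0.001]
force: [-0.4, -0.3, -0.5]
grip_width: 0.453
grip_force: 0.0
```

>>> move_arm(
  moves=[
    {"turn": [0,0,0],"translation": [0,0,0],"hand": 0},
    {"turn": [0,0,0],"translation": [0,0,0],"hand": 0},
    {"turn": [0,0,0],"translation": [0,0,0],"hand": 0},
    {"turn": [0,0,0],"translation": [0,0,0],"hand": 0},
    {"turn": [0,0,0],"translation": [0,0,0],"hand": 0},
    {"turn": [0,0,0],"translation": [0,0,0],"hand": 0},
    {"turn": [0,0,0],"translation": [0,0,0],"hand": 0},
  ],
)

```text
time_s: 18.87
eef_pos: [399.6, -264.7, 44.8]
ee_rot: [-0.002, 0.998, -0.07, -0.001]
force: [0.0, 3.8, 6.7]
grip_width: 0.045
grip_force: 98.8
```

>>> move_arm(
  moves=[
    {"turn": [0,0,0],"translation": [0,0,0],"hand": 0.3},
    {"turn": [0,0,0],"translation": [0,0,0],"hand": 0.3},
    {"turn": [0,0,0],"translation": [0,0,1],"hand": 0.3},
    {"turn": [0,0,0],"translation": [0,0,1],"hand": 0.2},
    {"turn": [0,0,0],"translation": [0,0,0.5],"hand": 0},
    {"turn": [0,0,0],"translation": [0,0,0],"hand": 0},
    {"turn": [0,0,0],"translation": [0,0,0],"hand": 0},
    {"turn": [0,0,0],"translation": [0,0,0],"hand": 0},
    {"turn": [0,0,0],"translation": [0,0,0],"hand": 0},
    {"turn": [0,0,0],"translation": [0,0,0],"hand": 0},
  ],
  grip_force=100,
)

```text
time_s: 19.7
eef_pos: [399.3, -264.6, 42.0]
ee_rot: [-0.002, 0.998, -0.07, -0.002]
force: [-0.2, 2.9, 5.3]
grip_width: 0.068
grip_force: 98.6
```

```bash
python3 - <<'E'
from h import *
s=sense(); print(s['eef_pos'],s['grip_width'],s['grip_force'],s['force'],s['wrist_torque'])
E
```

```text
[ 399.30815189 -264.63247768   42.00519869] 0.06779491657673058 98.58618639613269 [-0.17552435  2.90712047  5.32972821] [ 0.44753321  0.19388005 -0.04521448]
```

>>> move_arm(
  moves=[
    {"turn": [0,0,0],"translation": [0,0,-3],"hand": 0},
    {"turn": [0,0,0],"translation": [0,0,-8],"hand": 0},
    {"turn": [0,0,0],"translation": [0,0,-15],"hand": 0},
    {"turn": [0,0,0],"translation": [0,0,-20],"hand": 0},
    {"turn": [0,0,0],"translation": [0,0,-25],"hand": 0},
    {"turn": [0,0,0],"translation": [0,0,-20],"hand": 0},
    {"turn": [0,0,0],"translation": [0,0,-12],"hand": 0},
    {"turn": [0,0,0],"translation": [0,0,-3],"hand": 0},
    {"turn": [0,0,0],"translation": [0,0,0],"hand": 0},
  ],
)

```text
time_s: 20.45
eef_pos: [399.8, -265.4, 148.6]
ee_rot: [-0.001, 0.998, -0.07, -0.001]
force: [-0.1, -0.0, -2.4]
grip_width: 0.063
grip_force: 98.4
```

```bash
python3 - <<'E'
from h import *
c=cap('side','side11')
s=sense(); print(s['eef_pos'],s['grip_width'],s['grip_force'],s['force'],s['wrist_torque'],quat(s['ee_rot']).as_matrix().round(4)[2])
z0=s['eef_pos'][2]+8; e=s['eef_pos']
P=cloud(c); z=P[...,2]; m=(np.hypot(P[...,0]-e[0]+30,P[...,1]-e[1])<100)&(c['image'].max(2)<90)&(abs(z-z0)<6)
v,u=np.nonzero(m); X=plane(c,np.c_[u,v],z0)[:,:2]; r=cv2.minAreaRect(X.astype(np.float32)); w=np.linalg.eigh(np.cov(X.T))[1][:,1]; print(r,np.degrees(np.arctan2(w[1],w[0])))
# level: plate top points plane fit
m=(np.hypot(P[...,0]-e[0],P[...,1]-e[1])<50)&(abs(z-(e[2]-20))<8)&(c['image'].max(2)>90); Q=P[m]; A=np.c_[Q[:,:2]-e[:2],np.ones(len(Q))]; print('plate plane',np.linalg.lstsq(A,Q[:,2],rcond=None)[0],e[2]-20,len(Q))
go([564,-336.2,140],down(-97.8))
E
```

```text
[ 399.47140945 -265.07842968  147.64791134] 0.060883572906096514 98.412342031952 [-0.95618354 -0.12459033 -3.53313983] [ 0.00789467  0.04521158 -0.00060931] [-0.0034 -0.0027 -1.    ]
((370.8899230957031, -265.09320068359375), (19.953372955322266, 119.58390808105469), 83.8504409790039) 171.37542101764015
plate plane [4.90419528e-03 2.09671205e-03 1.28290990e+02] 127.64791134339569 784
tr [172.9  47.4   6.9] rot [-0.0028  0.0034 -0.0041]
```

>>> move_arm(
  moves=[
    {"turn": [0,0,0],"translation": [10,3,0],"hand": 0},
    {"turn": [0,0,0],"translation": [22,6,0],"hand": 0},
    {"turn": [0,0,0],"translation": [28,7.4,0],"hand": 0},
    {"turn": [0,0,0],"translation": [30,8,0],"hand": 0},
    {"turn": [0,0,0],"translation": [30,8,0],"hand": 0},
    {"turn": [0,0,0],"translation": [28,8,0],"hand": 0},
    {"turn": [0,0,0],"translation": [18,5,0],"hand": 0},
    {"turn": [-0.0028,0.0034,-0.004],"translation": [7,2,0],"hand": 0},
    {"turn": [0,0,0],"translation": [0,0,0],"hand": 0},
    {"turn": [0,0,0],"translation": [0,0,0],"hand": 0},
  ],
)

```text
time_s: 21.33
eef_pos: [563.5, -335.8, 146.1]
ee_rot: [-0.001, 0.998, -0.068, -0.001]
force: [-0.3, -0.1, -2.1]
grip_width: 0.064
grip_force: 98.4
```

```bash
python3 - <<'E'
from h import *
s=sense(); print(s['eef_pos'],s['grip_width'],s['force'],s['wrist_torque'],s['joints'].round(2)); go([564,-336.2,118],down(-97.8))
E
```

```text
[ 563.50763103 -335.77870387  146.0639561 ] 0.06405752104200269 [-0.26910093 -0.0942517  -2.1498911 ] [0.01028593 0.01835325 0.00078669] [-0.72  0.67  1.17 -0.    1.31  0.99]
tr [ 0.6  0.4 28.1] rot [-0.0011  0.0018  0.    ]
```

>>> move_arm(
  moves=[
    {"turn": [-0.001,0.002,0],"translation": [0.6,0.4,10],"hand": 0},
    {"turn": [0,0,0],"translation": [0,0,12],"hand": 0},
    {"turn": [0,0,0],"translation": [0,0,6],"hand": 0},
    {"turn": [0,0,0],"translation": [0,0,2],"hand": 0},
    {"turn": [0,0,0],"translation": [0,0,2],"hand": 0},
    {"turn": [0,0,0],"translation": [0,0,2],"hand": 0},
    {"turn": [0,0,0],"translation": [0,0,1],"hand": 0},
    {"turn": [0,0,0],"translation": [0,0,0],"hand": 0},
  ],
)

```text
time_s: 22.0
eef_pos: [564.9, -336.8, 112.2]
ee_rot: [0.001, 0.998, -0.068, 0.001]
force: [0.8, -0.2, -1.4]
grip_width: 0.068
grip_force: 98.4
```

```bash
python3 - <<'E'
from h import *
s=sense(); print(s['eef_pos'],s['grip_width'],s['force'],s['wrist_torque'])
E
```

```text
[ 564.94465762 -336.7879974   112.24958251] 0.0680484878227858 [ 0.83206939 -0.19370239 -1.42454853] [-0.00173539 -0.03330352 -0.00564568]
```

>>> move_arm(
  moves=[
    {"turn": [0,0,0],"translation": [0,0,1.5],"hand": 0},
    {"turn": [0,0,0],"translation": [0,0,1.5],"hand": 0},
    {"turn": [0,0,0],"translation": [0,0,1.5],"hand": 0},
    {"turn": [0,0,0],"translation": [0,0,1.5],"hand": 0},
    {"turn": [0,0,0],"translation": [0,0,0],"hand": 0},
  ],
)

```text
time_s: 22.42
eef_pos: [565.2, -336.9, 106.5]
ee_rot: [0.001, 0.998, -0.068, 0.001]
force: [-0.5, 0.4, 3.4]
grip_width: 0.067
grip_force: 99.1
```

```bash
python3 - <<'E'
from h import *
s=sense(); print(s['eef_pos'],s['grip_width'],s['force'],s['wrist_torque'])
E
```

```text
[ 565.16390484 -336.91688501  106.54352937] 0.06693864929738282 [-0.54460707  0.42290641  3.43289223] [0.09863976 0.04095831 0.03959858]
```

>>> move_arm(
  moves=[
    {"turn": [0,0,0],"translation": [0,0,1.5],"hand": 0},
    {"turn": [0,0,0],"translation": [0,0,1.5],"hand": 0},
    {"turn": [0,0,0],"translation": [0,0,1.5],"hand": 0},
    {"turn": [0,0,0],"translation": [0,0,1.5],"hand": 0},
    {"turn": [0,0,0],"translation": [0,0,1.5],"hand": 0},
    {"turn": [0,0,0],"translation": [0,0,0],"hand": 0},
  ],
)

```text
time_s: 22.92
eef_pos: [565.2, -337.0, 99.2]
ee_rot: [0.001, 0.998, -0.068, 0.001]
force: [-2.0, 0.7, 7.9]
grip_width: 0.067
grip_force: 99.7
```

```bash
python3 - <<'E'
from h import *
s=sense(); print(s['eef_pos'],s['grip_width'],s['force'],s['wrist_torque'],quat(s['ee_rot']).as_matrix().round(4)[2])
E
```

```text
[ 565.16437271 -336.95960859   99.22061502] 0.06749656608920004 [-1.95670218  0.67225336  7.89967228] [0.2432663  0.25053854 0.00305882] [ 0.0031  0.0016 -1.    ]
```

>>> move_arm(
  moves=[
    {"turn": [0,0,0.03],"translation": [0,0,0.3],"hand": 0},
    {"turn": [0,0,0.05],"translation": [0,0,0],"hand": 0},
    {"turn": [0,0,0.05],"translation": [0,0,0],"hand": 0},
    {"turn": [0,0,0.05],"translation": [0,0,0],"hand": 0},
    {"turn": [0,0,0.05],"translation": [0,0,0],"hand": 0},
    {"turn": [0,0,0.05],"translation": [0,0,0],"hand": 0},
    {"turn": [0,0,0],"translation": [0,0,0],"hand": 0},
  ],
)

```text
time_s: 23.5
eef_pos: [565.4, -337.4, 99.4]
ee_rot: [0.001, 0.978, -0.208, 0.002]
force: [-0.4, 0.1, 7.6]
grip_width: 0.063
grip_force: 99.7
```

```bash
python3 - <<'E'
from h import *
s=sense(); print(s['eef_pos'],s['grip_width'],s['force'],s['wrist_torque'],s['joints'].round(2))
E
```

```text
[ 565.41719219 -337.3605012    99.41728093] 0.06330044408129402 [-0.44271426  0.07735769  7.55173429] [-0.07229852  0.09287677  0.10274908] [-0.72  0.72  1.21  0.    1.21  1.27]
```

>>> move_arm(
  moves=[
    {"turn": [0,0,0.08],"translation": [0,0,0.2],"hand": 0},
    {"turn": [0,0,0.1],"translation": [0,0,0],"hand": 0},
    {"turn": [0,0,0.1],"translation": [0,0,0],"hand": 0},
    {"turn": [0,0,0.1],"translation": [0,0,0],"hand": 0},
    {"turn": [0,0,0.1],"translation": [0,0,0],"hand": 0},
    {"turn": [0,0,0.1],"translation": [0,0,0],"hand": 0},
    {"turn": [0,0,0.1],"translation": [0,0,0],"hand": 0},
    {"turn": [0,0,0.1],"translation": [0,0,0],"hand": 0},
    {"turn": [0,0,0.1],"translation": [0,0,0],"hand": 0},
    {"turn": [0,0,0.1],"translation": [0,0,0],"hand": 0},
  ],
)

```text
time_s: 24.33
eef_pos: [565.4, -337.4, 99.3]
ee_rot: [0.0, 0.765, -0.645, 0.002]
force: [-0.8, -0.2, 7.8]
grip_width: 0.07
grip_force: 99.8
```

```bash
python3 - <<'E'
from h import *
s=sense(); print(s['eef_pos'],s['grip_width'],s['force'],s['wrist_torque'],s['joints'].round(2)); go(s['eef_pos'],down(-97.8-90))
E
```

```text
[ 565.39246117 -337.36670379   99.27547069] 0.06993604086453455 [-0.82286778 -0.24392229  7.81561184] [0.06267641 0.00853997 0.18128496] [-0.72  0.72  1.21  0.    1.21  2.26]
tr [0. 0. 0.] rot [-0.0037 -0.0033  0.3061]
```

>>> move_arm(
  moves=[
    {"turn": [0,0,0.07],"translation": [0,0,0],"hand": 0},
    {"turn": [0,0,0.07],"translation": [0,0,0],"hand": 0},
    {"turn": [0,0,0.06],"translation": [0,0,0],"hand": 0},
    {"turn": [0,0,0.04],"translation": [0,0,0],"hand": 0},
    {"turn": [0,0,0.03],"translation": [0,0,0],"hand": 0},
    {"turn": [0,0,0.03],"translation": [0,0,0],"hand": 0},
    {"turn": [0,0,0],"translation": [0,0,0],"hand": 0},
  ],
)

```text
time_s: 24.92
eef_pos: [565.4, -337.4, 99.3]
ee_rot: [0.0, -0.661, 0.75, -0.002]
force: [-0.8, -0.1, 7.7]
grip_width: 0.065
grip_force: 99.8
```

```bash
python3 - <<'E'
from h import *
s=sense(); print(s['eef_pos'],s['grip_width'],s['force'],s['wrist_torque'],s['joints'].round(2)); go(s['eef_pos'],down(-97.8-90))
E
```

```text
[ 565.40587271 -337.35451309   99.26852199] 0.06505118049596452 [-0.81881156 -0.08510425  7.74209205] [0.00010922 0.08760382 0.10753928] [-0.72  0.72  1.21  0.    1.21  2.55]
tr [0. 0. 0.] rot [-0.0041 -0.0027  0.0095]
```

>>> move_arm(
  moves=[
    {"turn": [0,0,0.025],"translation": [0,0,0],"hand": 0},
    {"turn": [0,0,0.025],"translation": [0,0,0],"hand": 0},
    {"turn": [0,0,0.025],"translation": [0,0,0],"hand": 0},
    {"turn": [0,0,0],"translation": [0,0,0],"hand": 0},
  ],
)

```text
time_s: 25.25
eef_pos: [565.4, -337.4, 99.3]
ee_rot: [0.0, -0.632, 0.775, -0.002]
force: [0.7, -0.3, 8.1]
grip_width: 0.064
grip_force: 99.8
```

```bash
python3 - <<'E'
from h import *
s=sense(); print(s['eef_pos'],s['grip_width'],s['force'],s['wrist_torque'],s['joints'].round(2)); go(s['eef_pos'],down(-97.8-90))
E
```

```text
[ 565.41662258 -337.36260378   99.27310265] 0.06431171345353898 [ 0.67454706 -0.30301952  8.1142534 ] [0.05325101 0.08583407 0.10956925] [-0.72  0.72  1.21  0.    1.21  2.63]
tr [0. 0. 0.] rot [-0.0043 -0.0025 -0.0653]
```

>>> move_arm(
  moves=[
    {"turn": [0,0,0.02],"translation": [0,0,0],"hand": 0},
    {"turn": [0,0,0.02],"translation": [0,0,0],"hand": 0},
    {"turn": [0,0,0.02],"translation": [0,0,0],"hand": 0},
    {"turn": [0,0,0],"translation": [0,0,0],"hand": 0},
  ],
)

```text
time_s: 25.58
eef_pos: [564.7, -337.0, 99.1]
ee_rot: [-0.0, -0.609, 0.793, -0.001]
force: [-4.7, 1.2, 8.8]
grip_width: 0.064
grip_force: 100.4
```

```bash
python3 - <<'E'
from h import *
c=cap('side','side12'); s=sense(); print(s['eef_pos'],s['grip_width'],s['force'],s['wrist_torque'],s['joints'].round(2)); go(s['eef_pos'],down(-97.8-90))
P=cloud(c); z=P[...,2]; e=s['eef_pos']; z0=e[2]+8.3
m=(np.hypot(P[...,0]-e[0],P[...,1]-e[1])<110)&(c['image'].max(2)<90)&(abs(z-z0)<5)
v,u=np.nonzero(m); X=plane(c,np.c_[u,v],z0)[:,:2]; print(len(X),cv2.minAreaRect(X.astype(np.float32)))
E
```

```text
[ 564.71472783 -337.03945627   99.11895652] 0.06292701797416721 [-3.58330687  0.3597162   8.86186324] [0.24564343 0.80285005 0.38852651] [-0.72  0.72  1.21 -0.    1.21  2.69]
tr [0. 0. 0.] rot [-0.0021 -0.0018 -0.1238]
109 ((562.9696044921875, -338.5942077636719), (26.511089324951172, 57.48330307006836), 9.104562759399414)
```

Stop felt. I'll ease off, let it rise 4 mm and release.

>>> move_arm(
  moves=[
    {"turn": [0,0,-0.02],"translation": [0,0,0],"hand": 0},
    {"turn": [0,0,0],"translation": [0,0,-1],"hand": 0},
    {"turn": [0,0,0],"translation": [0,0,-1],"hand": 0},
    {"turn": [0,0,0],"translation": [0,0,-1],"hand": 0},
    {"turn": [0,0,0],"translation": [0,0,-1],"hand": 0},
    {"turn": [0,0,0],"translation": [0,0,0],"hand": 0},
  ],
)

```text
time_s: 26.13
eef_pos: [564.7, -337.0, 102.3]
ee_rot: [0.0, -0.617, 0.787, -0.001]
force: [-3.2, 0.1, 5.0]
grip_width: 0.064
grip_force: 99.3
```

```bash
python3 - <<'E'
from h import *
s=sense(); print(s['eef_pos'],s['grip_width'],s['force'],s['wrist_torque'])
E
```

```text
[ 564.6706038  -336.97799548  102.30753046] 0.06428525522899958 [-3.19120046  0.11973895  4.9636326 ] [-0.03616     0.61235772  0.12072487]
```

>>> move_arm(
  moves=[
    {"turn": [0,0,0],"translation": [0,0,-1],"hand": 0},
    {"turn": [0,0,0],"translation": [0,0,-1],"hand": 0},
    {"turn": [0,0,0],"translation": [0,0,0],"hand": 0},
  ],
)

```text
time_s: 26.38
eef_pos: [564.7, -336.9, 104.2]
ee_rot: [0.0, -0.617, 0.787, -0.001]
force: [-4.8, -0.3, 3.7]
grip_width: 0.066
grip_force: 99.1
```

>>> move_arm(
  moves=[
    {"turn": [0,0,0],"translation": [0,0,0],"hand": 0.1},
    {"turn": [0,0,0],"translation": [0,0,0],"hand": 0.3},
    {"turn": [0,0,0],"translation": [0,0,0],"hand": 0.5},
    {"turn": [0,0,0],"translation": [0,0,0],"hand": 0.6},
    {"turn": [0,0,0],"translation": [0,0,0],"hand": 0.6},
    {"turn": [0,0,0],"translation": [0,0,0],"hand": 0.6},
    {"turn": [0,0,0],"translation": [0,0,0],"hand": 0.6},
  ],
)

```text
time_s: 26.97
eef_pos: [565.0, -336.7, 104.1]
ee_rot: [0.0, -0.617, 0.787, -0.001]
force: [1.0, 0.5, 0.4]
grip_width: 0.599
grip_force: 0.0
```

>>> move_arm(
  moves=[
    {"turn": [0,0,0],"translation": [0,0,-3],"hand": 0.6},
    {"turn": [0,0,0],"translation": [0,0,-10],"hand": 0.6},
    {"turn": [0,0,0],"translation": [0,0,-30],"hand": 0.6},
    {"turn": [0,0,0],"translation": [0,0,-40],"hand": 0.6},
    {"turn": [0,0,0],"translation": [0,0,-40],"hand": 0.6},
    {"turn": [0,0,0],"translation": [0,0,-40],"hand": 0.6},
    {"turn": [0,0,0],"translation": [0,0,0],"hand": 0.6},
  ],
)

```text
time_s: 27.55
eef_pos: [566.0, -337.7, 277.6]
ee_rot: [0.002, -0.617, 0.787, -0.009]
force: [0.6, -0.0, 1.4]
grip_width: 0.599
grip_force: 0.0
```

```bash
python3 - <<'E'
from h import *
e=np.array([564.3,-336.7])
for n in('side','top'):
    c=cap(n,n+'13'); P=cloud(c); z=P[...,2]; br=c['image'].max(2); d=np.hypot(P[...,0]-e[0],P[...,1]-e[1])
    for nm,lo,hi,sel in(('ridge',104,122,br<90),('plate',76,94,br>90)):
        m=((d<110)&(z>lo)&(z<hi)&sel); 
        if m.sum()<20: print(n,nm,'few',m.sum()); continue
        zz=np.median(z[m]); v,u=np.nonzero(m); X=plane(c,np.c_[u,v],113 if nm=='ridge' else 85)[:,:2]; w=np.linalg.eigh(np.cov(X.T))[1][:,1]; Q=P[m]; 
        print(n,nm,m.sum(),'z',zz,cv2.minAreaRect(X.astype(np.float32)),'yaw',np.degrees(np.arctan2(w[1],w[0])),'plane',np.linalg.lstsq(np.c_[Q[:,:2]-e,np.ones(len(Q))],Q[:,2],rcond=None)[0].round(4))
s=sense(); print(s['eef_pos'],s['force'],s['time_s'])
E
```

```text
side ridge 304 z 111.60484061447563 ((571.9193115234375, -309.16107177734375), (121.4530029296875, 10.244640350341797), 76.99403381347656) yaw 76.97608223232173 plane [-6.910000e-02  2.050000e-02  1.113824e+02]
side plate 1766 z 84.76322557751648 ((564.0822143554688, -336.27874755859375), (102.27018737792969, 105.47581481933594), 77.44835662841797) yaw 167.68575058856712 plane [-6.80000e-03 -2.20000e-03  8.48727e+01]
top ridge 188 z 112.55851356562505 ((571.5072021484375, -306.2331848144531), (68.35324096679688, 10.535102844238281), 76.61900329589844) yaw 76.48373557984647 plane [ 2.329000e-01 -6.560000e-02  1.129168e+02]
top plate 848 z 86.03474731217923 ((562.1532592773438, -332.3782653808594), (102.8323974609375, 67.5403060913086), 45.383785247802734) yaw -154.2240216175043 plane [ 1.60000e-03 -2.60000e-03  8.61743e+01]
[ 564.89554032 -336.76800312  269.61801729] [-0.09623086 -0.81043003 -0.69533224] 27.65
```

```bash
python3 -c "
from rig import finish_job
print(finish_job())"
```

```text
the job is handed in; nothing more can be done
None
```

I handed the job in at 27.6 s: the three bobbins went into the canister and the lid sits locked in its mouth; its ridge reads about 5° off the canister's y axis (about 11° is allowed), and the hand-in gave no verdict.

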